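Uncouple the filter cartridge and set it in the drip stand

TASK

Take the small water-filter cartridge out of the quick coupling on its dock: with the fingertips either side of the cartridge, press the coupling's sprung sleeve down almost to its stop without leaning hard on it, grip the cartridge while the sleeve is down and draw it straight up and out, so that the sleeve snaps fully back up; never tug at the cartridge while it is still locked. Then stand the cartridge upright, nipple down and fully home, in the well of the drip stand and let go, leaving the other things on the sideboard where they are.

Things in the scene. Friction and masses are not known exactly. Their poses are not given: they have to be found in the camera images.
- dock: Fixed filter dock: white base plate 120 x 100 x 10 mm, a short outlet stub on its +x edge; upright in its middle a steel quick coupling. Origin: centre of the underside, on its axis; z up. Fixed bore 22.4 mm wide, floor 18 mm, rim 39 mm above the origin. The cartridge stands on that floor, its white part at 41 to 96 mm. Around it the sprung sleeve ends at the top in a flat flange, 70 mm across.
- sleeve (a joint): How far the sleeve is pressed down (m): 0 up at rest, 0.014 on its hard stop. The spring takes 4 N to start, 18 N at the stop (1 N/mm); over 30 N harms it. It draws back the jaws that lock the cartridge, clear from 11.5 mm on. The cartridge has 1 mm of lift before it meets them: once lifted past that with the sleeve down they cannot catch, they rub on the nipple until it is clear, then the sleeve snaps up.
- cartridge_mid (a point): Loose filter cartridge, 78 mm tall, about 90 g: upright white cylinder 28 mm wide, 55 mm tall, thin grey rings; under it a steel nipple 23 mm long, 20 mm wide, with an 8 mm high, 11.6 mm wide groove 8 mm above its lower end. This point is the middle of the white cylinder, on the axis, 50.5 mm above the nipple's lower end; z along the axis, up.
- cartridge: The same cartridge; origin at the centre of the nipple's lower end, z along the axis, up.
- stand: Fixed drip stand: grey block 80 x 80 x 34 mm with one round well, 24 mm wide and 27 mm deep, in the middle of its top. Origin: centre of the underside. When the cartridge is home in the well, the lower edge of its white part rests on the block's top.
- well_mouth (a point): Centre of the well's mouth, at the level of the block's top, 34 mm above the stand's origin.
- salt_shaker: Bystander: salt shaker, 44 mm wide, 90 mm tall; origin under its centre.
- table_spoon: Bystander: table spoon lying flat, 199 x 41 x 16 mm; origin under its centre, long side along its x.
- spice_jar: Bystander: small glass jar with a white cap, 50 mm wide, 62 mm tall; origin under its centre.
- lemon: Bystander: lemon, 78 x 55 x 56 mm; origin under its centre.
- flange_nominal (a point): A point fixed to the dock on its axis, 64 mm above its origin: about where the sleeve's flange has its upper face at rest. The true height is 57 to 71 mm (the flange is screwed on higher or lower each time, not measured): find it by touch. The flange is 6 mm thick with a 33 mm hole where the cartridge stands; fingertips either side of the cartridge can press it and grip the cartridge as they press.
Mind the look-alikes: they are no part of the job. Of the things that look like the stand, the larger one is meant.

How it is judged:
On the way, in this order (a step that is already met when the one before it is completed fails the run):
1. the sleeve is pressed down by more than 9 mm while the cartridge still stands in the coupling (value of joint sleeve above 0.009 m and z of cartridge in the frame of dock below 0.021 m and horizontal distance between cartridge and dock below 0.004 m), for 0.1 s.
2. the cartridge is out of the coupling and the sleeve has sprung fully back up (z of cartridge in the frame of dock above 0.042 m and value of joint sleeve below 0.001 m), for 0.1 s.
At the end, for the whole second after the job is handed in: The cartridge stands at rest, nipple down, in the drip stand's well: nipple's lower end at least 20.5 mm below the well's mouth and within 5 mm of its axis, tilted less than 0.08 rad; the sleeve is up (within 1 mm of rest) (horizontal distance between cartridge and well_mouth below 0.005 m and z of cartridge in the frame of well_mouth below -0.0205 m and angle between cartridge's own z axis and vertical below 0.08 rad and linear speed of cartridge below 0.01 m/s and value of joint sleeve below 0.001 m); the robot touches nothing.
It fails at once if the fingers press on the dock or its sleeve with more than 30 N (contact force between the fingers and dock above 30 N).
It fails at once if the cartridge is forced against the coupling with more than 40 N (tugged while locked) (contact force between cartridge and dock above 40 N).
It fails at once if a bystander is moved by more than 30 mm (distance of any of salt_shaker, table_spoon, spice_jar, lemon from where it was at the start of the episode above 0.03 m).
It also fails if it takes over 54 s, if anything falls off the work surface, if the arm or the gripper's body presses on something with over 40 N, if the wrist force passes 120 N, or if a joint passes its speed limit or range.

ROBOT

A 7-joint arm with a two-finger parallel gripper is mounted at the origin on a cart in front of the work surface, level with it; the furniture and walls round the work are solid. World frame = base frame: x ahead of the robot, y to its left, z up, the work surface at z = 0. Lengths are in m, angles in rad, forces in N, time in s.
With the tool pointing down it reaches from about 0.375 to 0.925 m from the base axis. Payload 3.1 kg.
Tool frame: the origin (TCP) lies between the finger pads; the fingertips stand 19 mm ahead of it and the grasp point (between the pads) is the TCP; z points along the fingers, y is the direction in which the jaws open and shut (so a half turn about z gives the same grasp; the last joint's range is limited). The gripper opens to 85 mm and grips with 20 to 120 N. Pads are 22 mm wide; open, the fingers measure 114 mm over their backs; the gripper's body (76 mm by 85 mm) begins 54 mm behind the grasp point. The pads swing forward as they close: fully open they stand 13 mm farther back than shut.
Start: joints at [-1.302, 0.383, 0.044, 1.598, -0.018, 1.161, -0.05], TCP at [0.233, 0.607, 0.25] pointing down, gripper open.
Joint ranges: [-2.61, 2.61], [-0.41, 2.15], [-1.48, 1.57], [0, 2.5], [-1.57, 4.71], [0.05, 1.97], [-2.85, 2.85]. Speed limits (rad/s): [2.79, 2.79, 3.14, 3.14, 3.14, 3.14, 3.14].

INTERFACE

Orientations are given as a unit quaternion [x, y, z, w].
In Python, from bench import move_ptp, movel, move_j, move_gripper, pause, inverse_kinematics, read_camera, camera_params, MotionError, sign_off, look_for, tip_of, read_time_s, read_qpos, read_joint_vel, read_effort, read_eef_pos, read_tcp_rot, read_ft_force, read_ft_torque, read_finger_gap gives the robot as it stands. Calls block until the motion is done:
- move_ptp(position, orientation): joint-space move of the TCP to a pose.
- movel(position, orientation=None, speed=0.15): straight line of the TCP; orientation=None keeps the orientation; speed is the mean speed in m/s.
- move_j(angles): joint-space move.
- move_gripper(opening, effort=None): finger opening in m; effort is the grip in N (None keeps the last); returns when the fingers have stopped.
- pause(seconds).
- inverse_kinematics(position, orientation): joint angles nearest the present ones, or None.
- read_camera(name): name is "scene" or "top"; returns the picture (400x640x3 uint8, red, green, blue); there is no depth.
- camera_params(name): a dict with "K" (3x3 intrinsics, pixels), "camera_from_world" (4x4, takes a point from world to camera coordinates). Camera axes: x right, y down, z forward; pixel columns grow to the right and rows downward; lengths in m; the calibration is good to about 2 mm. A picture is of the moment at which its call begins. camera_params takes no time and is no camera call.
A pose or a line that the arm cannot do raises MotionError and nothing moves.
- sign_off(): hands the job in, once; it reports no verdict.
Trained networks look in the newest picture that a camera, given by its name, has taken for a name from the list of things; names that differ only in an ending like _2 or _b are one class to them, and where a whole thing is asked for, a point or a joint stands for the part that bears it (a point fixed in the world has none). Each returns a list of dicts, best first, with "confidence" (0 to 1); they miss things now and then, are a little off and sometimes report something else, mostly with a low value. They report only what shows in the picture. A call takes as long as a camera call. They do not tell look-alikes from the thing itself.
- look_for(camera, name): "at" ([column, row] in pixels, amid what is visible of it).
- tip_of(camera, name): "at" ([column, row] in pixels: a listed point, or the origin of a listed thing).
Readings, each from a call of its own:
- read_time_s(): time.
- read_qpos(): joint angles.
- read_joint_vel(): joint speeds.
- read_effort(): joint torques, N m.
- read_eef_pos(): TCP position.
- read_tcp_rot(): TCP orientation.
- read_ft_force(): force on the tool from outside, world axes, zero at the start.
- read_ft_torque(): the same for the moment, N m.
- read_finger_gap(): finger opening in m.
Only numpy, scipy, OpenCV 4.12 (cv2) and the standard library are available. Lean on these libraries where they do the work, as an engineer would, in place of code of your own. Each camera call takes 0.05 s, during which the arm holds its last target. There are 200 camera calls.

## Working session

There is one attempt and no reset: what is moved stays moved. The work goes in short steps, each a Python script; the robot and the scene stay as the last script left them, time stands still between calls to the robot, and variables do not carry over. Pictures are saved under pics/ and viewed, on a budget of 10 in all, crops included, one or two more only if the job needs it, and the job is handed in when it is done.

```bash
ls; mkdir -p pics
python3 - <<'E'
from bench import *
import cv2,numpy as np
for c in("scene","top"):
    im=read_camera(c);cv2.imwrite(f"pics/{c}0.png",im[:,:,::-1])
    P=camera_params(c);print(c,np.round(P["K"],1).tolist(),np.round(P["camera_from_world"],4).tolist())
    for n in("dock","cartridge","stand","salt_shaker","table_spoon","spice_jar","lemon"):
        print(n,[(np.round(d["at"]).tolist(),round(d["confidence"],2)) for d in look_for(c,n)])
    for n in("cartridge_mid","well_mouth","flange_nominal","dock","stand"):
        print("tip",n,[(np.round(d["at"],1).tolist(),round(d["confidence"],2)) for d in tip_of(c,n)])
print(read_time_s(),read_tcp_rot(),read_eef_pos())
E
```

```text
pics
scene [[392.5, 0.0, 317.1], [0.0, 392.5, 200.7], [0.0, 0.0, 1.0]] [[0.6344, -0.7729, -0.0151, -0.344], [-0.507, -0.4012, -0.7629, 0.2977], [0.5836, 0.4916, -0.6464, 0.6762], [0.0, 0.0, 0.0, 1.0]]
dock [([267.0, 189.0], 0.66)]
cartridge [([267.0, 167.0], 0.74)]
stand [([328.0, 282.0], 0.88), ([343.0, 235.0], 0.7)]
salt_shaker [([353.0, 174.0], 0.67)]
table_spoon [([343.0, 233.0], 0.3)]
spice_jar [([370.0, 306.0], 0.89)]
lemon [([193.0, 197.0], 0.82)]
tip cartridge_mid [([266.8, 170.2], 0.5)]
tip well_mouth [([343.4, 229.0], 0.77), ([329.4, 282.1], 0.73)]
tip flange_nominal []
tip dock [([270.2, 189.8], 0.87), ([284.3, 235.7], 0.42)]
tip stand [([344.5, 238.8], 0.97), ([330.1, 281.8], 0.59)]
top [[431.4, 0.0, 315.3], [0.0, 431.4, 205.0], [0.0, 0.0, 1.0]] [[-0.0167, -0.9998, -0.0073, -0.0177], [-0.9903, 0.0175, -0.1377, 0.5154], [0.1378, 0.0049, -0.9905, 1.1071], [0.0, 0.0, 0.0, 1.0]]
dock [([253.0, 208.0], 0.77)]
cartridge []
stand [([351.0, 212.0], 0.78), ([370.0, 259.0], 0.69)]
salt_shaker [([309.0, 146.0], 0.76), ([253.0, 211.0], 0.41)]
table_spoon [([306.0, 220.0], 0.81)]
spice_jar []
lemon [([212.0, 267.0], 0.61)]
tip cartridge_mid [([247.5, 205.4], 0.68)]
tip well_mouth [([345.9, 211.4], 0.88), ([367.5, 260.8], 0.72)]
tip flange_nominal [([249.9, 205.0], 0.79), ([251.8, 208.5], 0.17)]
tip dock [([250.4, 207.3], 0.74), ([250.9, 204.8], 0.53)]
tip stand [([348.0, 212.5], 0.92), ([368.0, 261.5], 0.89), ([306.3, 241.0], 0.2)]
1.3 [ 1.82346176e-01  9.83234393e-01  6.55768196e-06 -2.72634960e-05] [0.23308201 0.60678212 0.25026696]
```

View pics/scene0.png

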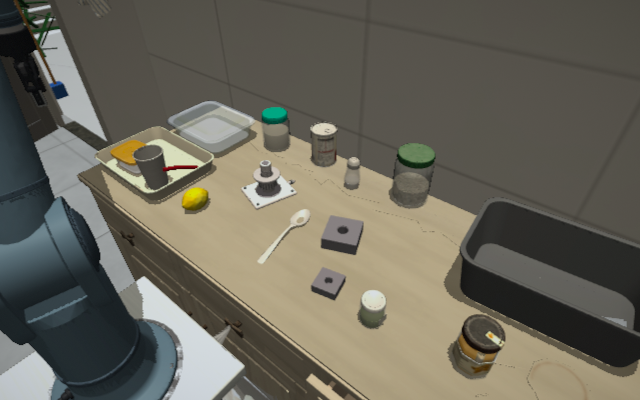

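View pics/top0.png

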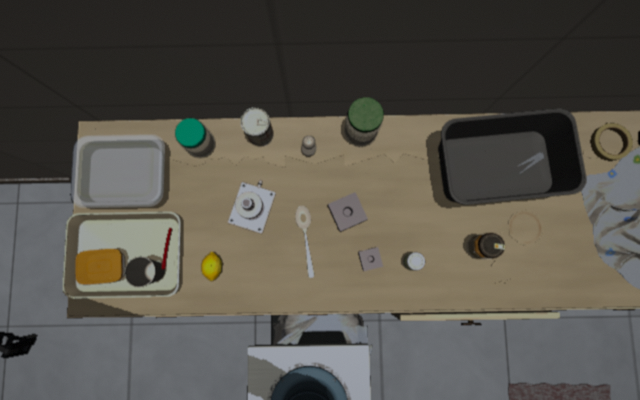

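The scene and top views agree. Candidates for the stand: large block at scene (343,235) / top (347,212), and small block at scene (329,283) / top (370,260). I choose the larger. The cartridge could be confused with the shaker (353,172) or the jar (372,307), but it is the white cylinder on the dock at scene (266,168) / top (248,204). I'll check this in a close crop and triangulate.

```bash
cat > h.py <<'E'
import numpy as np,cv2
from bench import *
def P(c):
    p=camera_params(c);return np.array(p["K"])@np.array(p["camera_from_world"])[:3]
def ray_z(c,px,z):
    M=P(c);A=np.array([M[0]-px[0]*M[2],M[1]-px[1]*M[2]])
    return np.linalg.solve(A[:,:2],-(A[:,2]*z+A[:,3]))
def tri(a,b):
    X=cv2.triangulatePoints(P("scene"),P("top"),np.array(a,float),np.array(b,float)).ravel();return X[:3]/X[3]
def proj(c,X):
    v=P(c)@np.append(X,1);return v[:2]/v[2]
E
python3 - <<'E'
from h import *
print("cart_mid",tri((266.8,170.2),(247.5,205.4)))
print("well tri",tri((343.4,229),(345.9,211.4)),"z",ray_z("scene",(343.4,229),.034),ray_z("top",(345.9,211.4),.034))
print("stand",ray_z("scene",(344.5,238.8),0),ray_z("top",(348,212.5),0))
print("cart z",ray_z("scene",(266.8,170.2),.0685),ray_z("top",(247.5,205.4),.0685),"flange",ray_z("top",(249.9,205),.064))
print("dock",ray_z("top",(250.4,207.3),0),ray_z("scene",(270.2,189.8),0))
for n,c in(("shaker",(309,146)),("lemon",(212,267)),("spoon",(306,220))):print(n,ray_z("top",c,.03))
s=cv2.imread("pics/scene0.png");t=cv2.imread("pics/top0.png")
f=lambda i,x,y:cv2.resize(i[y:y+50,x:x+66],None,fx=6,fy=6,interpolation=cv2.INTER_CUBIC)
cv2.imwrite("pics/crop.png",np.vstack([np.hstack([f(s,234,155),f(s,310,210)]),np.hstack([f(t,217,182),f(t,315,187)])]))
E
```

```text
cart_mid [0.51388309 0.14507923 0.07382603]
well tri [ 0.49899622 -0.10954541  0.03123312] z [ 0.49921673 -0.11328845] [ 0.49680223 -0.1073623 ]
stand [ 0.50317951 -0.11473153] [ 0.4978604 -0.1152548]
cart z [0.521289   0.14865214] [0.51258117 0.14769261] flange [0.51415023 0.14222312]
dock [0.51686037 0.15094527] [0.52633402 0.15023445]
shaker [ 0.67783526 -0.01228146]
lemon [0.35703825 0.24609922]
spoon [ 0.47620165 -0.00136472]
```

View pics/crop.png

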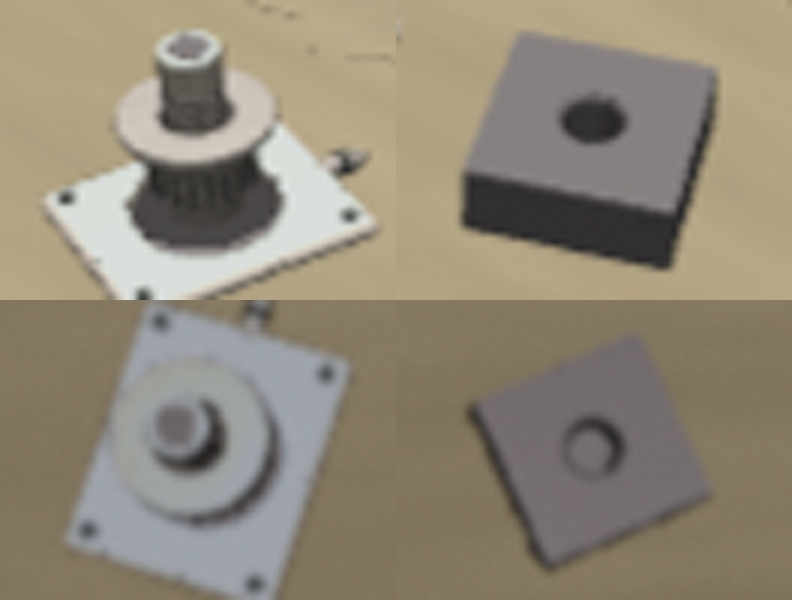

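The crop confirms both choices. The cartridge stands in the flanged coupling, with its top ring at scene (264.9,162.9) / top (246.4,202.4). The larger block's well is at scene (342.6,229.4) / top (347.4,211.3). I'll compute positions from these.

Run:
```python
from h import *
print("carttop",tri((264.9,162.9),(246.4,202.4)),ray_z("scene",(264.9,162.9),.096),ray_z("top",(246.4,202.4),.096))
print("flange",ray_z("top",(248.4,204.4),.064))
print("well",tri((342.6,229.4),(347.4,211.3)),ray_z("scene",(342.6,229.4),.034),ray_z("top",(347.4,211.3),.034))
# stand top corners, base corners of the dock plate holes (z=.01)
T=lambda x,y:(217+(x+.5)/6-.5,182+(y-300+.5)/6-.5)
print("dock holes",np.mean([ray_z("top",T(*p),.010) for p in((160,320),(326,374),(87,529),(255,584))],0))
U=lambda x,y:(315+(x-396+.5)/6-.5,187+(y-300+.5)/6-.5)
c=np.array([ray_z("top",U(*p),.034) for p in((476,407),(638,333),(711,492),(552,560))]);print("stand corners",c.mean(0),np.linalg.norm(np.roll(c,1,0)-c,axis=1))
V=lambda x,y:(310+(x-396+.5)/6-.5,210+(y+.5)/6-.5)
c=np.array([ray_z("scene",V(*p),.034) for p in((520,33),(717,71),(673,212),(463,170))]);print("stand corners scene",c.mean(0),np.linalg.norm(np.roll(c,1,0)-c,axis=1))
q=np.array([1,0,0,0.]);print(inverse_kinematics([.514,.147,.08],q),inverse_kinematics([.498,-.11,.06],q))
print(read_ft_force(),read_finger_gap())
```

```text
carttop [0.51631063 0.14632513 0.09501365] [0.51512263 0.14542694] [0.51636207 0.1459953 ]
flange [0.5157859  0.14611241]
well [ 0.49742447 -0.11173156  0.03304531] [ 0.49705066 -0.1126398 ] [ 0.4969989  -0.11133567]
dock holes [0.51690991 0.1475027 ]
stand corners [ 0.49729679 -0.1119279 ] [0.0753946  0.07923132 0.0774903  0.07625602]
stand corners scene [ 0.49671532 -0.112383  ] [0.07808635 0.07877837 0.07726634 0.07900302]
[-0.90545034  0.46437971  0.65283085  2.02476291 -0.3977496   0.77869547
 -1.5859398 ] [-0.74496931  0.69226393  1.09253257  2.09998891 -0.83196266  0.873426
 -0.72357668]
[-0.36576469  0.35250394 -0.00632307] 0.08539394182684806
```

Run:
```python
from h import *
q=[0,1,0,0.]
x,y=.516,.1463
print(inverse_kinematics([x,y,.1],q),inverse_kinematics([.497,-.112,.06],q))
move_ptp([x,y,.17],q); move_gripper(.036,25)
print(read_time_s(),read_finger_gap())
movel([x,y,.104],speed=.08); pause(.3)
f0=read_ft_force();print("f0",f0,read_eef_pos(),read_time_s())
z=.104
while z>.07:
    z-=.0015; movel([x,y,z],speed=.02); f=read_ft_force()-f0
    if abs(f[2])>1.5 or np.hypot(*f[:2])>4: break
p=read_eef_pos();pause(.2);print("touch",z,p,f,read_ft_force()-f0,read_eef_pos(),read_time_s())
np.save("f0.npy",f0)
im=read_camera("scene");cv2.imwrite("pics/s1.png",cv2.resize(im[110:230,190:350,::-1],None,fx=5,fy=5,interpolation=2))
```

```text
[-0.64355076  0.37459651  0.33755085  2.00102146 -0.17096744  0.79267789
  1.36356835] [-0.41407725  0.4612519   0.6477732   2.09009148 -0.42004372  0.71890153
  2.07650281]
3.8083 0.0363873015613843
f0 [-0.20734902 -0.12119362  0.09090774] [0.51628359 0.14644036 0.10445004] 5.0833
touch 0.07999999999999997 [0.51632777 0.14635858 0.08039951] [-0.71523175 -0.01949666  3.12342308] [-0.30512311 -0.56173137  2.85746595] [0.51630622 0.14633663 0.08031875] 9.2833
```

View pics/s1.png

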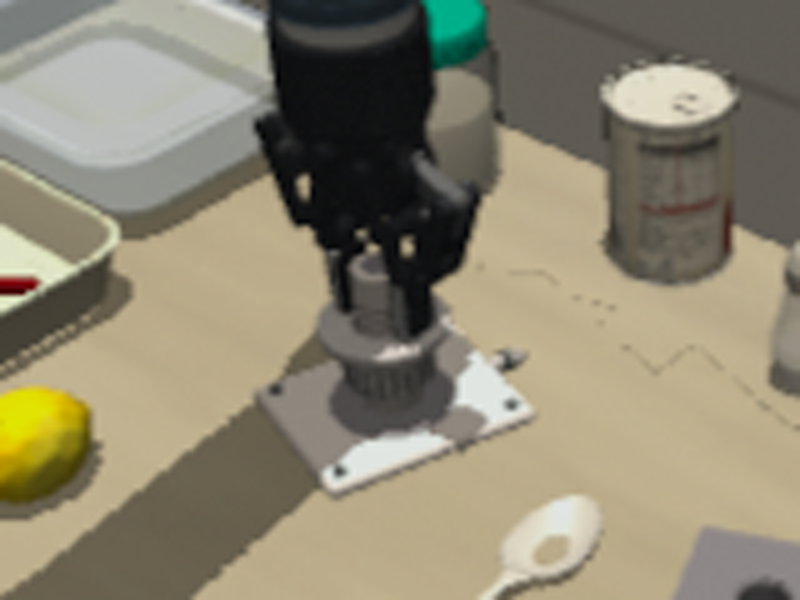

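The crop shows the fingers astride the cartridge, tips on the flange at about (375,325), with light contact of about 3 N. Next I narrow the gap a little and press in steps, watching the force.

Run:
```python
from h import *
f0=np.load("f0.npy");x,y=.516,.1463
move_gripper(.0325,20);print("gap",read_finger_gap(),read_ft_force()-f0)
for z in(.075,.071,.0695,.0685,.0680,.0675,.0670,.0665,.066,.0655):
    movel([x,y,z],speed=.02);pause(.1);f=np.mean([read_ft_force() for _ in range(4)],0)-f0
    print(z,np.round(read_eef_pos(),4),np.round(f,2))
    if f[2]>16.4: break
print(read_time_s())
```

```text
gap 0.03252733199436274 [-0.97270994 -0.06735875  2.87909827]
0.075 [0.5164 0.1462 0.0757] [-0.53 -0.48  8.24]
0.071 [0.5165 0.1462 0.0722] [-2.75 -2.32 11.79]
0.0695 [0.5164 0.1462 0.0709] [-1.97 -1.04 13.95]
0.0685 [0.5165 0.1462 0.07  ] [-3.49 -1.28 13.19]
0.068 [0.5165 0.1462 0.0696] [-4.25 -1.1  14.05]
0.0675 [0.5165 0.1462 0.0692] [-3.4  -2.12 14.31]
0.067 [0.5166 0.1462 0.0688] [-3.68 -1.47 14.65]
0.0665 [0.5165 0.1462 0.0683] [-4.15 -1.13 14.85]
0.066 [0.5165 0.1462 0.0679] [-3.56 -2.   16.42]
12.95
```

Run:
```python
from h import *
f0=np.load("f0.npy");x,y=.516,.1463
def rd(t):
    f=np.mean([read_ft_force() for _ in range(8)],0)-f0
    print(t,np.round(read_eef_pos(),4),np.round(f,2),round(read_finger_gap(),4));return f
for z in(.0655,.065,.0646):
    movel([x,y,z],speed=.02);pause(.15);f=rd(z)
    if f[2]>17.2 or read_eef_pos()[2]<.0668: break
move_gripper(.024,25);pause(.2);rd("grip");print(read_time_s())
```

```text
0.0655 [0.5165 0.1462 0.0674] [-4.07 -2.17 16.47] 0.0323
0.065 [0.5165 0.1462 0.067 ] [-4.73 -1.21 16.39] 0.0326
0.0646 [0.5166 0.1462 0.0669] [-4.9  -1.28 18.35] 0.0323
grip [0.5171 0.1462 0.0673] [-3.97 -0.59 19.8 ] 0.0278
14.5667
```

Run:
```python
from h import *
f0=np.load("f0.npy");x,y=.516,.1463
move_gripper(.024,40)
p=read_eef_pos();print(p,read_ft_force()-f0)
x,y=p[:2]-[.0004,0]
z=.0646
while z<.12:
    z+=.002 if z<.076 else .005; movel([x,y,z],speed=.03);f=read_ft_force()-f0
    print(round(z,4),np.round(read_eef_pos(),4),np.round(f,2),round(read_finger_gap(),4))
    if f[2]<-12: print("STOP");break
pause(.2);print(read_ft_force()-f0,read_time_s())
im=read_camera("scene");cv2.imwrite("pics/s2.png",cv2.resize(im[90:210,190:350,::-1],None,fx=5,fy=5,interpolation=2))
```

```text
[0.5171344  0.14639749 0.06732326] [-4.30890833 -2.50541135 20.38862278]
0.0666 [0.5171 0.1463 0.0685] [-4.09 -0.78 15.1 ] 0.0273
0.0686 [0.5171 0.1463 0.07  ] [-3.   -1.39 13.31] 0.0271
0.0706 [0.517  0.1466 0.0714] [-2.2  -0.82  8.7 ] 0.0271
0.0726 [0.5167 0.1468 0.0724] [0.6  0.81 1.46] 0.0268
0.0746 [0.5162 0.1471 0.0733] [  4.52   3.51 -11.72] 0.0269
0.0766 [0.5159 0.1472 0.0751] [  4.3    3.62 -13.47] 0.0269
STOP
[  4.15790177   2.9312451  -13.86165377] 16.4833
```

View pics/s2.png

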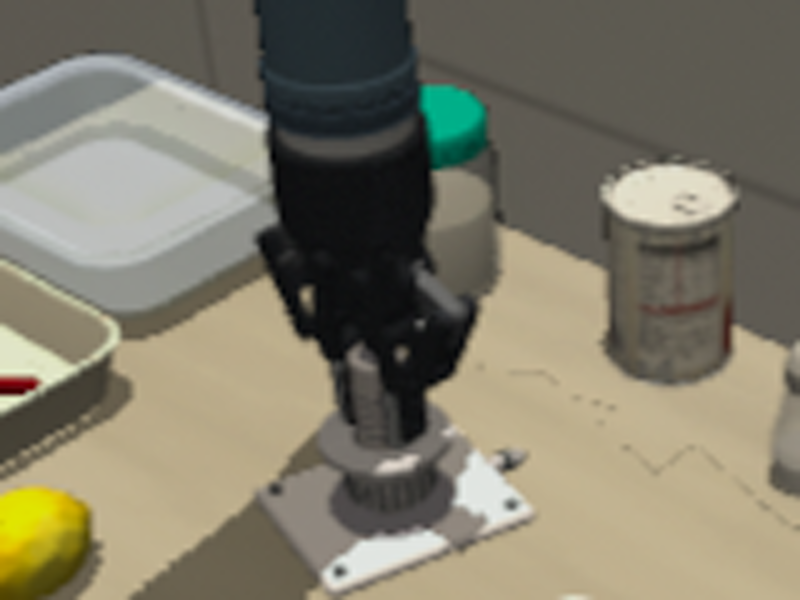

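The cartridge top rose about 3 px, from (370,368) to (362,352) in this crop's coordinates. That matches the roughly 8 mm the hand rose, so it is free: −13 N is a plateau from the jaws rubbing, and the position still follows the command. I continue with a −25 N limit.

Run:
```python
from h import *
f0=np.load("f0.npy");x,y=.5165,.1465
z=.0766
while z<.125:
    z+=.002 if z<.1 else .005; movel([x,y,z],speed=.03);f=read_ft_force()-f0
    print(round(z,4),np.round(read_eef_pos(),4),np.round(f,2),round(read_finger_gap(),4))
    if f[2]<-25: print("STOP");break
if z>=.12: movel([x,y,.16],speed=.1)
pause(.2);print(read_ft_force()-f0,read_time_s())
im=read_camera("scene");cv2.imwrite("pics/s3.png",cv2.resize(im[70:190,190:350,::-1],None,fx=5,fy=5,interpolation=2))
for c in("scene","top"):
    read_camera(c);print([(d["at"],d["confidence"]) for d in tip_of(c,"cartridge_mid")],[(d["at"],d["confidence"]) for d in tip_of(c,"cartridge")])
print(read_eef_pos())
```

```text
0.0786 [0.5158 0.1472 0.0771] [  4.54   3.88 -13.63] 0.027
0.0806 [0.5165 0.1472 0.0814] [0.17 3.08 1.96] 0.0268
0.0826 [0.5164 0.1467 0.083 ] [ 0.79  1.86 -0.25] 0.0267
0.0846 [0.5163 0.1467 0.0847] [0.7  2.17 0.65] 0.0269
0.0866 [0.5164 0.1462 0.0867] [-0.18  2.38 -0.82] 0.0269
0.0886 [0.5165 0.1452 0.0885] [ 0.1   0.36 -1.46] 0.0267
0.0906 [0.5166 0.1461 0.0907] [-0.35  0.74 -1.85] 0.0269
0.0926 [0.5166 0.1465 0.0928] [-0.26  0.13 -1.64] 0.027
0.0946 [0.5167 0.1466 0.0948] [ 0.3   0.15 -1.75] 0.027
0.0966 [0.5167 0.1466 0.0968] [ 0.4   0.74 -1.06] 0.027
0.0986 [0.5166 0.1465 0.0988] [ 0.07  0.3  -1.06] 0.0273
0.1006 [0.5167 0.1466 0.1008] [ 0.53  0.32 -0.93] 0.0268
0.1056 [0.5168 0.1466 0.106 ] [-0.53 -0.36 -1.28] 0.0266
0.1106 [0.5168 0.1466 0.1109] [-0.07  0.83 -1.79] 0.0266
0.1156 [0.5168 0.1466 0.1159] [ 0.39  0.78 -1.16] 0.027
0.1206 [0.5168 0.1466 0.121 ] [-0.59 -0.13 -1.49] 0.027
0.1256 [0.5168 0.1466 0.126 ] [ 0.35  0.1  -1.12] 0.0271
[-0.574904   -0.22101342 -1.00829561] 21.8083
[([267.2, 139.3], 0.5)] [([263.9, 155.9], 0.59)]
[] []
[0.5164576  0.14646948 0.1598531 ]
```

View pics/s3.png

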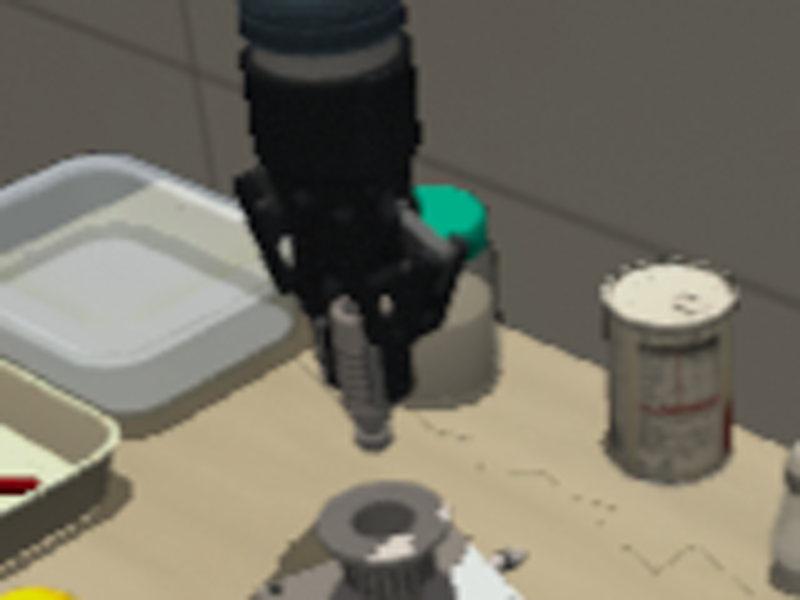

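The cartridge is out and the sleeve is up. But it leans in the grip: its top is at crop (345,308) and the nipple end at (373,440). I'll measure the tilt about the jaw axis and compensate with the tool angle.

```bash
cat > tilt.py <<'E'
from h import *
from scipy.optimize import least_squares
def fit(cam,top,bot,y,x0=.5165,z0=.14,free_y=False):
    # p: x,z of nipple end, tilt in xz plane (+ = top toward +x), optionally in yz
    def ends(p):
        b=np.array([p[0],y,p[1]]);d=np.array([np.sin(p[2]),np.sin(p[3]) if free_y else 0,1]);d/=np.linalg.norm(d)
        return b,b+.078*d
    def r(p):
        b,t=ends(p);return np.r_[proj(cam,b)-bot,proj(cam,t)-top]
    s=least_squares(r,[x0,z0,0,0][:4 if free_y else 3]);return s.x,s.fun,ends(s.x)
E
python3 - <<'E'
from tilt import *
c=lambda x,y:np.array([190+(x+.5)/5-.5,70+(y+.5)/5-.5])
for fy in(0,1):
    s=fit("scene",c(347,307),c(373,440),.1465,z0=.11,free_y=fy);print(np.round(s[0],4),np.round(s[1],2))
v=proj("scene",[.5165,.1465,.11]),proj("scene",[.5165,.1465,.188]);print(v)
s=read_camera("top");cv2.imwrite("pics/t3.png",cv2.resize(s[150:240,190:310,::-1],None,fx=6,fy=6,interpolation=2))
E
```

```text
[ 0.5158  0.1114 -0.074 ] [-0.04 -0.06  0.04  0.05]
[ 0.5159  0.1111 -0.0706  0.007 ] [0. 0. 0. 0.]
(array([264.42162144, 157.86533735]), array([261.06408911, 130.37501308]))
```

Run:
```python
from tilt import *
from scipy.spatial.transform import Rotation as R
q=(R.from_euler("y",.07)*R.from_quat([0,1,0,0.])).as_quat()
move_ptp([.498,-.112,.16],q);movel([.498,-.112,.112],q,speed=.08);pause(.3)
p=read_eef_pos();print(p,read_tcp_rot(),read_time_s())
im=read_camera("scene");cv2.imwrite("pics/s4full.png",im[:,:,::-1]);cv2.imwrite("pics/s4.png",cv2.resize(im[160:260,290:400,::-1],None,fx=6,fy=6,interpolation=2))
print(proj("scene",[.497,-.112,.062]),proj("scene",[.497,-.112,.140]),proj("scene",[.497,-.112,.034]))
```

```text
[ 0.49836621 -0.11209767  0.11245852] [ 6.66557098e-05  9.99405642e-01  2.13214876e-05 -3.44725685e-02] 24.275
[342.69446908 220.25857426] [343.70584812 193.0027104 ] [342.35938405 229.28885024]
```

View pics/s4.png

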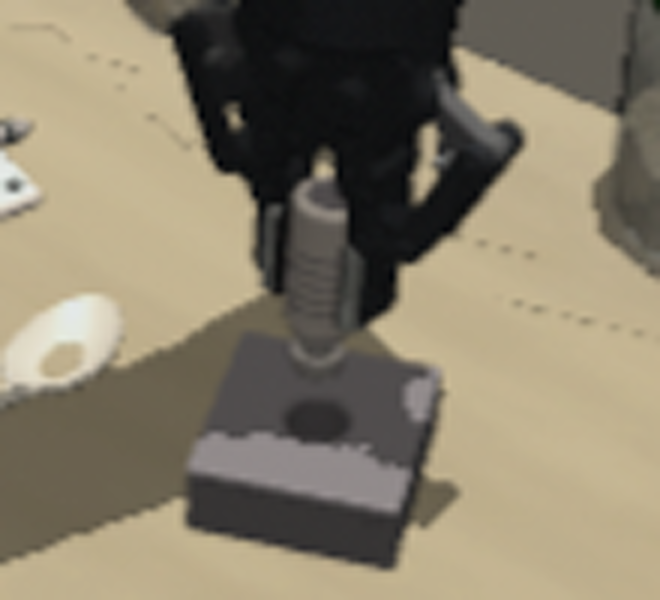

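In the crop the cartridge now stands nearly upright, with its top at (322,197) and nipple end at about (318,360). It sits over the well at (318,418), within about 0.3 px sideways. I lower it with a force watch.

Run:
```python
from h import *
f0=np.mean([read_ft_force() for _ in range(8)],0);x,y=.498,-.112
movel([x,y,.088],speed=.06)
z=.088
while z>.058:
    z-=.002; movel([x,y,z],speed=.03);f=read_ft_force()-f0
    print(round(z,4),np.round(read_eef_pos(),4),np.round(f,2))
    if f[2]>5 or np.hypot(*f[:2])>7: break
print(read_time_s())
im=read_camera("scene");cv2.imwrite("pics/s5.png",cv2.resize(im[160:260,290:400,::-1],None,fx=6,fy=6,interpolation=2))
```

```text
0.086 [ 0.4982 -0.1121  0.0861] [ 0.17 -1.14  0.19]
0.084 [ 0.4979 -0.1119  0.084 ] [-0.03 -0.62  0.51]
0.082 [ 0.4978 -0.112   0.0818] [ 0.14 -0.84 -0.07]
0.08 [ 0.4982 -0.112   0.08  ] [ 0.41 -0.19 -0.75]
0.078 [ 0.4982 -0.112   0.078 ] [ 1.29  0.37 -0.77]
0.076 [ 0.4982 -0.112   0.0759] [ 0.53 -0.67 -0.35]
0.074 [ 0.4982 -0.112   0.0739] [ 0.62 -0.77 -0.85]
0.072 [ 0.4981 -0.112   0.0719] [ 0.75 -0.75 -1.03]
0.07 [ 0.4981 -0.112   0.0699] [ 2.51 -0.76 -1.66]
0.068 [ 0.4981 -0.112   0.0679] [ 0.02 -0.84 -1.26]
0.066 [ 0.4981 -0.112   0.0659] [ 2.27 -0.18 -1.07]
0.064 [ 0.4981 -0.112   0.0639] [ 0.98 -0.45 -0.2 ]
0.062 [ 0.4981 -0.112   0.0619] [ 2.45 -1.49 -0.37]
0.06 [ 0.4982 -0.1121  0.0605] [ 0.09 -0.03  5.02]
28.375
```

View pics/s5.png

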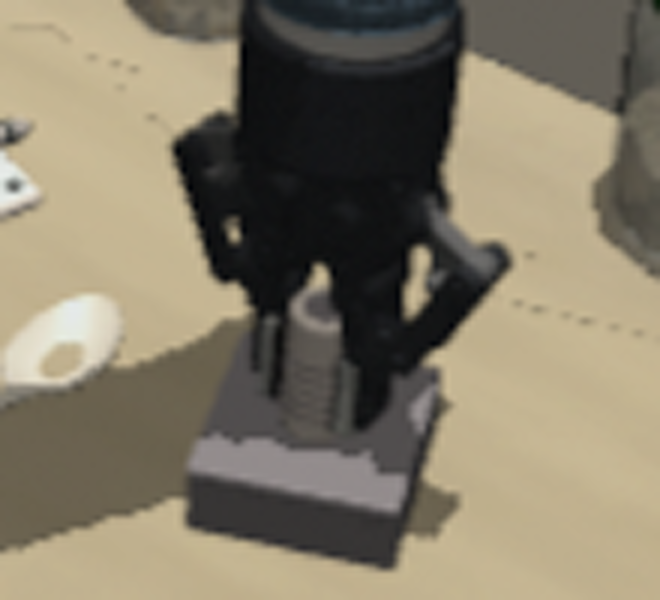

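The cartridge is home: contact came at TCP z 0.0605 against an expected 0.0603, and its shoulder meets the block at crop (312,432). I release it, retreat straight up and check.

Run:
```python
from h import *
p=read_eef_pos()
move_gripper(.05);pause(.2);movel([.498,-.112,.2],speed=.12);pause(.3)
print(read_eef_pos(),read_ft_force(),read_finger_gap())
movel([.45,.06,.25],speed=.25)
a=read_camera("scene");g=[d["at"] for d in tip_of("scene","cartridge_mid")][:2]
b=read_camera("top");h=[d["at"] for d in tip_of("top","cartridge_mid")][:2]
print(g,h,"expected",proj("scene",[.497,-.112,.0615]),proj("top",[.497,-.112,.0615]),read_time_s())
f=lambda i,x,y:cv2.resize(i[y:y+60,x:x+80],None,fx=5,fy=5,interpolation=2)
cv2.imwrite("pics/end.png",np.vstack([np.hstack([f(a,300,190),f(a,230,150)]),np.hstack([f(b,308,182),f(b,210,175)])])[:,:,::-1])
```

```text
[ 0.49773336 -0.111991    0.19955252] [ 0.16142642  0.33747237 -0.32691021] 0.05005588444313105
[[344.9, 221.0]] [[348.2, 210.9]] expected [342.68836337 220.42311838] [348.3656699  209.98217305] 31.6833
```

View pics/end.png

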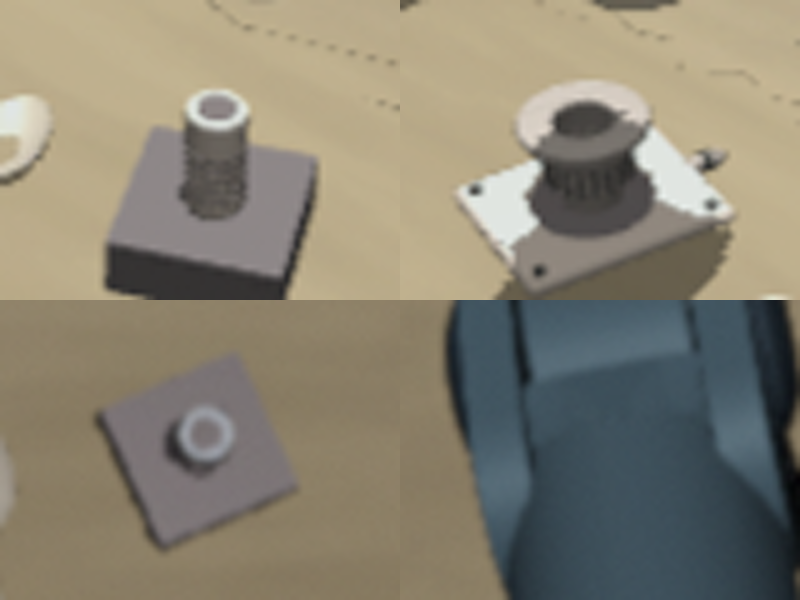

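The cartridge stands upright in the middle of the block (scene crop (216,105) to (214,210)), the empty coupling's flange is up, and the hand is clear. I hand in.

```bash
python3 -c "
from bench import *
print(read_ft_force(),read_time_s());sign_off()"
```

```text
[ 0.29483138 -1.27182961  0.11009847] 31.6833
the job is handed in; nothing more can be done
```

The cartridge is out of the coupling and stands home in the larger drip stand's well. I handed the job in at 31.7 s of the 54 s allowed; `sign_off()` gave no verdict.

**What I did**
- I found the flange by touch and pressed the sleeve to about its stop, at 18–20 N on the wrist sensor.
- I gripped the cartridge while the sleeve was down and drew it straight up. The jaws rubbed at about 14 N until the nipple was clear.
- I lowered it into the well with the force watched until its shoulder met the block. Contact came at TCP height 0.0605 m, against 0.0603 m expected. Then I let go and moved the hand clear.

**Last checks**
- **Cartridge:** it stands upright and fully home in the well. The networks' estimate of its middle agreed with the expected spot to about 1 px in the top view.
- **Disagreement:** in the scene view that estimate was about 2 px (roughly 5 mm) off sideways. The picture itself showed the cartridge centred, so I took this as network error.
- **Sleeve:** the scene picture shows the flange back up. The arm hid the dock in the last top view, and I had no direct reading of the sleeve.
- **Tilt:** the cartridge had leaned about 0.07 rad in the grip after the pull. I corrected it with the tool angle before inserting it.
- **Bystanders:** I saw no contact with any of them, but I did not measure their positions again at the end.

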